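# Turn the bird-painting turntable back one notch

## Task

The painting turntable has been clicked one notch too far. With a fingertip, swing the ratchet pawl up by its red tab until its nose is clear of the teeth, push the wheel backward (clockwise seen from above) by exactly one notch, then push the pawl down again so that it sits fully in the new notch. Only push, grasp nothing, and leave the loose birds and the paint pot standing where they are.

Things in the scene. Friction and masses are not known exactly. Their poses are not given: they have to be found in the camera images.
- turntable: the fixed painting turntable on its wooden base board (250 x 130 x 12 mm). Origin on the wheel's vertical axis at bench height; z up; +x points from the wheel's axis to the green pawl stand.
- wheel_top (a point): centre of the wheel's top face, 36 mm above the bench. Pale disc, diameter 190. On its rim 8 steel saw teeth, one per 45 degrees, tops 50 above the bench, 75 to 95 from the axis; steep faces look clockwise (from above), ramps fall anticlockwise. Yellow pegs stand 60 from the axis. A bird fixed at the centre fills 25 (tail 36) around the axis, top 96 above the bench.
- pawl_pin (a point): middle of the pawl's hinge pin: 125 mm from the wheel's axis along turntable +x, 62 mm above the bench, the pin lying along turntable y, between the two cheeks of the green stand (together 28 mm in x, 32 mm in y, top 74 mm above the bench).
- wheel (a joint): turn of the wheel, rad; positive = anticlockwise from above = forward, negative = backward. A notch is 0.785. The nose is mid-notch at 0 (start, +-0.12) and again at -0.785, with about 0.18 play either way. Pawl down: the steep tooth face blocks backward turning. Pawl up: turns with light friction (about 2 N at a peg) and stays where left.
- pawl (a joint): angle of the pawl, rad: 0 = fully down in the notch (stop), growing as it is lifted, stop at 1.25. Above about 0.3 the nose clears the teeth. The hinge is stiff (1 to 2 N at the tab): the pawl stays at any angle it is left at, neither falling nor springing back. With the wheel between notches the nose rests on a tooth and cannot reach 0.
- pawl_tab (a point): middle of the upper edge of the pawl's red finger tab (60 mm long, 24 wide along the pin, 6 thick), 76 mm from the pin. Pawl down: the tab rises at 47 degrees, leaning in over the wheel, this point 73 mm from the wheel axis, 118 above the bench. Pushed outward (turntable +x) it swings upright (at 0.76 rad) and lifts the nose; pushed back inward it lowers the pawl.
- pawl_nose (a point): lower end of the pawl's dark steel nose (10 mm wide along the rim, 12 mm in the radial direction); with the pawl down at local x = 85 mm, 39 mm above the bench.
- peg0 (a point): centre of the top of a yellow push peg of the wheel (10 mm thick, 40 mm tall, top 76 mm above the bench, 60 mm from the axis); peg 0 stands 45 degrees anticlockwise (seen from above) from the pawl's direction when the wheel joint reads 0, and turns with the wheel
- peg1 (a point): centre of the top of a yellow push peg of the wheel (10 mm thick, 40 mm tall, top 76 mm above the bench, 60 mm from the axis); peg 1 stands 135 degrees anticlockwise (seen from above) from the pawl's direction when the wheel joint reads 0, and turns with the wheel
- peg2 (a point): centre of the top of a yellow push peg of the wheel (10 mm thick, 40 mm tall, top 76 mm above the bench, 60 mm from the axis); peg 2 stands 225 degrees anticlockwise (seen from above) from the pawl's direction when the wheel joint reads 0, and turns with the wheel
- peg3 (a point): centre of the top of a yellow push peg of the wheel (10 mm thick, 40 mm tall, top 76 mm above the bench, 60 mm from the axis); peg 3 stands 315 degrees anticlockwise (seen from above) from the pawl's direction when the wheel joint reads 0, and turns with the wheel
- bird_a: loose painted clay bird standing on the bench near the turntable: black with white spots, red collar, white beak, about 62 mm long, 44 mm wide, 58 mm tall, 70 g; origin at the centre of its underside, beak to its -x. Bystander: leave it standing where it is.
- bird_b: loose painted clay bird standing on the bench near the turntable: black with white spots, red collar, white beak, about 62 mm long, 44 mm wide, 58 mm tall, 70 g; origin at the centre of its underside, beak to its -x. Bystander: leave it standing where it is.
- paint_pot: loose closed red paint pot with a white cap, 42 mm in diameter, 36 mm tall, 60 g, on the bench near the turntable; origin at the centre of its underside. Bystander: leave it standing where it is.

How it is judged:
By the outcome, as a careful person would: the job done as asked, in the order asked, and still so for the second after the job is handed in, with the robot touching nothing.
It also fails if it takes over 54 s, if anything falls off the work surface, if the arm or the gripper's body presses on something with over 40 N, if the wrist force passes 120 N, or if a joint passes its speed limit or range.

## Robot

A 6-joint arm with a two-finger parallel gripper is mounted at the origin on the work surface. World frame = base frame: x ahead of the robot, y to its left, z up, the work surface at z = 0. Lengths are in m, angles in degrees, forces in N, time in s.
With the tool pointing down it reaches from about 0.25 to 0.725 m from the base axis. Payload 9.7 kg.
Tool frame: the origin (TCP) lies at the very end of the fingers, on their centre line; the grasp point (between the pads) lies 19 mm behind it; z points along the fingers, y is the line along which they close (so a half turn about z gives the same grasp; the last joint's range is limited). The gripper opens to 85 mm and grips with 20 to 120 N. Pads are 22 mm wide; open, the fingers measure 114 mm over their backs; the gripper's body (76 mm by 85 mm) begins 54 mm behind the grasp point. The pads swing forward as they close: fully open they stand 13 mm farther back than shut.
Start: joints at [-71.906, 4.979, 10.078, 95.1, 0, 90], TCP at [0.171, -0.523, 0.231] pointing down, gripper open.
Joint ranges: [-179.16, 179.16], [-48.56, 103.87], [-65.8, 70.77], [-126.05, 130.52], [-82.76, 87.17], [-180, 180]. Speed limits (degrees/s): [127.2, 127.2, 147.25, 180, 180, 180].

## Interface

Orientations are given as [roll, pitch, yaw] about the fixed x, y, z axes, in that order (R = Rz(yaw) Ry(pitch) Rx(roll)).
In Python, from workcell import telemetry, optics, workorder gives the robot as it stands.
- The arm moves only by the shell command python3 -m handwheel 'ROWS' [FORCE]. ROWS is JSON, a list of rows, each an object of numbers: "tx", "ty", "tz": the shift along the tool's x, y, z in m; "ax", "ay", "az": the turn, a rotation vector about the tool's x, y, z in degrees; "jaw": the gripper command: -1 is shut, 1 is fully open, values between are in proportion. A call has exactly 10 rows; each row shifts and turns the commanded pose from where the row before left it, along the tool's axes as they then stand; what a row does not reach is not made up. A row lasts 1/8 s, in which the tool goes at most 62.5 mm and 10.7 degrees, less where a joint would pass 70% of its speed; a pose out of reach is approached as far as the arm can. A call is refused whole if a number of a shift passes 0.0625 or a number of a turn 10.7, either way. A call with a gripper value outside its range is refused whole. The fingers move at their own pace and stop on an object; FORCE is the grip in N (left out, the last holds). Time passes only in rows, so rows that do not move let the fingers close, or fill a call up. It gives the time, the measured TCP pose, the force, the opening and the grip force at its end, in the units of the state.
- telemetry.get_obs(): the state, without advancing time (a new reading comes with each control period).
- optics.camera(name): name is "scene" or "top" or "wrist"; returns a dict with "color" (384x512x3 uint8, red, green, blue), "K" (3x3 intrinsics, pixels), "extrinsics" (4x4, takes a point from camera to world coordinates); the wrist camera has in their place "mount" (4x4, takes a point from camera to tool coordinates, whose origin is the TCP and whose axes are the flange's). Camera axes: x right, y down, z forward; pixel columns grow to the right and rows downward; lengths in m; the calibration is good to about 2 mm. A picture is of the moment at which its call begins: read the wrist's pose just before it. There is no depth.
- workorder.job_done(): hands the job in; it is judged then, once.
The state is a dict: "time": time; "q": joint angles; "qd": joint speeds; "joint_efforts": joint torques, N m; "ee_pos": TCP position; "tcp_rot": TCP orientation; "wrist_force": force on the tool from outside, world axes, zero at the start; "torque": the same for the moment, N m; "opening": finger opening in m; "grasp_force": force on a finger pad.
Only numpy, scipy, OpenCV 4.12 (cv2) and the standard library are available. Lean on these libraries where they do the work, as an engineer would, in place of code of your own. Each camera call takes 0.05 s, during which the arm holds its last target. There are 200 camera calls.

## Working session

There is one attempt and no reset: what is moved stays moved. The work goes in short steps, Python scripts to look and compute and a shell command to move; the robot and the scene stay as the last step left them, time stands still between calls to the robot, and variables do not carry over. Pictures are saved under pics/ and viewed, at most 10 in all, crops included, and the job is handed in when it is done.

```bash
mkdir -p pics; ls; python3 - <<'E'
from workcell import telemetry, optics
import cv2, numpy as np
o=telemetry.get_obs(); print(o)
for n in("top","scene"):
    c=optics.camera(n); cv2.imwrite(f"pics/{n}0.png",cv2.resize(c["color"][:,:,::-1],(800,600),interpolation=cv2.INTER_CUBIC))
    np.savez(f"{n}.npz",**{k:c[k] for k in("K","extrinsics","color")}); print(n,c["K"],c["extrinsics"])
E
```

```text
pics
{'time': 0.0, 'q': array([-7.19069895e+01,  5.01144029e+00,  1.00330594e+01,  9.51008204e+01,
       -1.82818937e-05,  9.00003205e+01]), 'qd': array([ 0.02295043,  0.03370195,  0.03674525, -0.06954834,  0.0337374 ,
       -0.07776055]), 'joint_efforts': array([-7.81439594e-04, -5.20394218e+01,  4.64792490e+01,  1.69214403e-02,
       -6.72271403e-05,  4.90725796e-06]), 'ee_pos': array([ 0.17073149, -0.52256981,  0.23056733]), 'tcp_rot': array([-1.79920799e+02,  1.87248528e-05,  1.80926901e+01]), 'wrist_force': array([-0.11068868, -0.2484737 ,  0.69185721]), 'torque': array([-0.03472534, -0.01791355,  0.02890066]), 'grasp_force': 0.0, 'opening': 0.08562212767282235}
top [[440.42302513   0.         256.59220376]
 [  0.         440.42302513 201.20089312]
 [  0.           0.           1.        ]] [[-0.00270395 -0.98308339  0.18313856  0.39815773]
 [-0.99975266 -0.00138528 -0.02219701  0.03997848]
 [ 0.02207521 -0.18315328 -0.98283649  1.06167188]
 [ 0.          0.          0.          1.        ]]
scene [[380.39847561   0.         259.77086767]
 [  0.         380.39847561 184.51355453]
 [  0.           0.           1.        ]] [[-3.85920315e-01  7.72968038e-01 -5.03573156e-01  9.83767115e-01]
 [ 9.22532080e-01  3.23512408e-01 -2.10414552e-01  2.18746583e-01]
 [ 2.68440680e-04 -5.45765641e-01 -8.37937822e-01  7.75920544e-01]
 [ 0.00000000e+00  0.00000000e+00  0.00000000e+00  1.00000000e+00]]
```

View pics/top0.png

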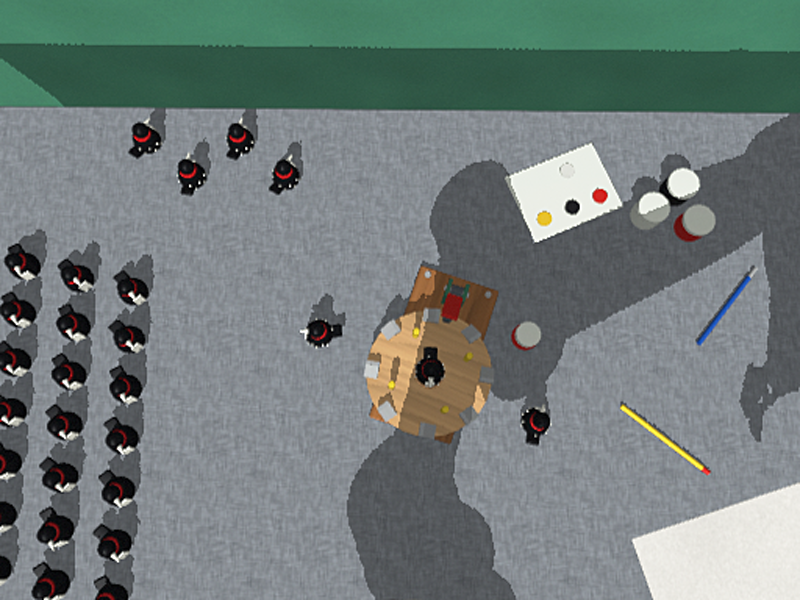

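View pics/scene0.png

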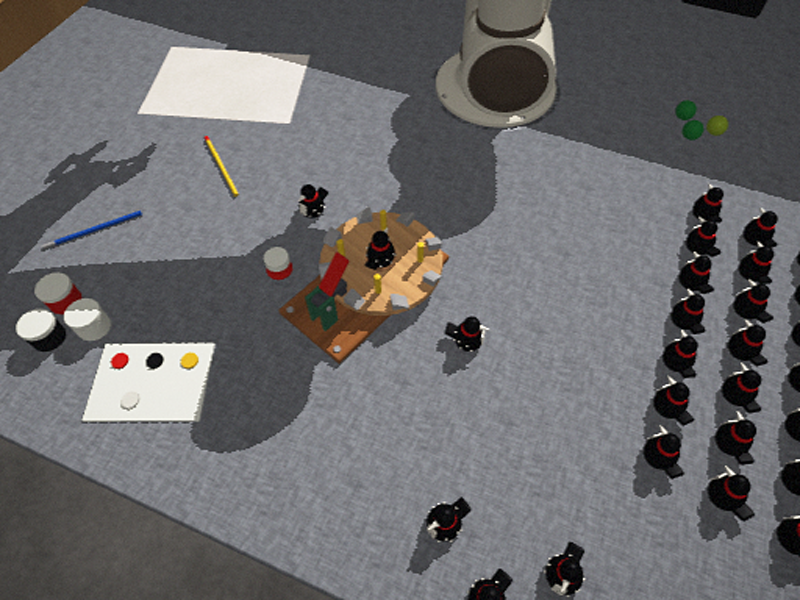

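The top view shows the turntable at (430,370), the pawl tab at (455,305) with the pawl up and slightly right of the axis, and pegs at (416,332), (391,385), (446,409) and (469,356). A bird is left at (318,332), another right at (535,423), and the pot at (526,335). In the scene view the pegs are at (377,278), (421,244), (383,212) and (340,241). I'll fit the pose and enlarge a crop.

```bash
cat > h.py <<'E'
import numpy as np, cv2
from scipy.optimize import least_squares
C={n:dict(np.load(n+".npz")) for n in("top","scene")}
def proj(n,p,s=1.0):
    T=np.linalg.inv(C[n]["extrinsics"]); q=T[:3,:3]@np.asarray(p,float)+T[:3,3]; u=C[n]["K"]@q
    return u[:2]/u[2]*s
def onplane(n,uv,z,s=1.0):
    E=C[n]["extrinsics"]; d=E[:3,:3]@np.linalg.solve(C[n]["K"],[uv[0]/s,uv[1]/s,1]); o=E[:3,3]
    return o+d*(z-o[2])/d[2]
def tt(pose,p):
    x,y,a=pose[:3]; c,s=np.cos(a),np.sin(a)
    return np.array([x+c*p[0]-s*p[1],y+s*p[0]+c*p[1],p[2]])
def peg(w,k): a=np.pi/4+k*np.pi/2+w; return [.06*np.cos(a),.06*np.sin(a),.076]
def tab(th):
    a=np.pi-np.radians(47.3)-th; return [.125+.076*np.cos(a),0,.062+.076*np.sin(a)]
E
python3 - <<'E'
from h import *
S=1.5625
obs={"top":[(416,332),(391,385),(446,409),(469,356)],"scene":[(377,278),(421,244),(383,212),(340,241)]}
scr={"top":[(453,312)]}
def r(v): return np.concatenate([proj(n,tt(v,peg(v[3],k)),S)-obs[n][k] for n in obs for k in range(4)]+[[0]])
# yaw from pawl: pawl pin / stand; use stand centre in top (457,291)at z~.07 and tab top edge
def r2(v): return np.concatenate([r(v),proj("top",tt(v,[.125,0,.066]),S)-(457,290)])
v=least_squares(r2,[.43,0.,-.33,0]).x
print(v,np.degrees(v[2:]),r2(v).round(1))
for n,uv,z in(("top",(318,332),.03),("top",(535,423),.03),("top",(526,335),.036)): print(onplane(n,uv,z,S))
for n,(x0,y0,w,h) in {"top":(222,155,106,140),"scene":(170,125,130,110)}.items():
    k=600/h if n=="top" else 5
    im=cv2.resize(C[n]["color"][y0:y0+h,x0:x0+w,::-1],None,fx=4,fy=4,interpolation=cv2.INTER_CUBIC)
    cv2.imwrite(f"pics/{n}c.png",im)
a,b=cv2.imread("pics/topc.png"),cv2.imread("pics/scenec.png")
H=560; o=np.zeros((H,a.shape[1]*1+b.shape[1],3),np.uint8); 
o[:a.shape[0],:a.shape[1]]=a; o[:b.shape[0],a.shape[1]:]=b
print(o.shape,a.shape,b.shape); cv2.imwrite("pics/crops.png",o[:, :])
E
```

```text
[ 0.5018599  -0.02393814 -0.33947692 -0.09222546] [-19.45059468  -5.28412951] [-0.7 -1.6 -0.1 -1.4 -1.  -0.4 -0.2 -1.3  0.4 -2.9 -0.3 -0.9 -0.2 -1.3
 -0.2 -0.7  0.  -0.2  0.6]
[0.56307725 0.14233485 0.03      ]
[ 0.42625324 -0.18244241  0.03      ]
[ 0.55777915 -0.1725365   0.036     ]
(560, 944, 3) (560, 424, 3) (440, 520, 3)
```

```bash
python3 - <<'E'
import cv2
o=cv2.imread("pics/crops.png")
# tighter: top crop region rows 0..440 ; scene region
o=o[:,:]; cv2.imwrite("pics/crops2.png",cv2.resize(o,(800,475),interpolation=cv2.INTER_AREA))
E
```

```text
(no output)
```

View pics/crops2.png

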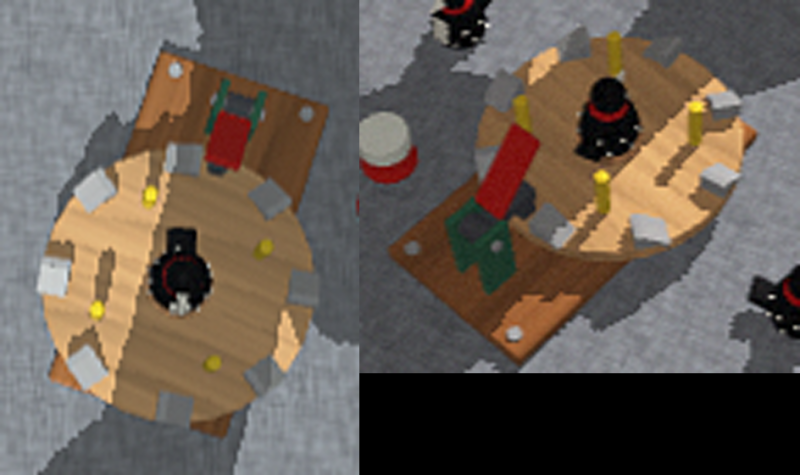

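The crop shows board screws at (175,71) and (306,114). The far board corners are (165,48) and (328,105), the tab's upper edge midpoint is (228,165), and the peg tops are at (151,194), (97,309), (212,363) and (265,247). I'll refine with these.

```bash
cat >> h.py <<'E'
k=800/944*4
def T(u,v): return (222+u/k,155+v/k)
def Sc(u,v): return (170+(u-359.3)/k,125+v/k)
E
python3 - <<'E'
from h import *
A,B=[onplane("top",T(*p),.014) for p in((306,114),(175,71))]
d=B-A; print("screw",A,B,np.hypot(*d[:2]),"yaw",np.degrees(np.arctan2(d[1],d[0]))-90)
A,B=[onplane("top",T(*p),.012) for p in((328,105),(165,48))]
d=B-A; print("corn",np.hypot(*d[:2]),"yaw",np.degrees(np.arctan2(d[1],d[0]))-90)
obs={"top":[T(151,194),T(97,309),T(212,363),T(265,247)],"scene":[Sc(602,177),Sc(697,106),Sc(615,36),Sc(521,99)]}
tb={"top":T(228,165),"scene":Sc(525,131)}
def r(v): return np.concatenate([proj(n,tt(v,peg(v[3],k)))-obs[n][k] for n in obs for k in range(4)]+[proj(n,tt(v,tab(v[4])))-tb[n] for n in tb]+[[50*(v[2]+np.radians(19.4))]])
s=least_squares(r,[.5,-.024,-.34,-.09,0],loss="soft_l1"); v=s.x
print(v,np.degrees(v[2:]),r(v).round(1)); np.save("v.npy",v)
print("tab",tt(v,tab(0)),"pin",tt(v,[.125,0,.062]))
for k_ in range(4): print(k_,tt(v,peg(v[3],k_)),tt(v,peg(-.785,k_)))
c,s_=np.cos(v[2]),np.sin(v[2])
for n,p in(("bA",(.563,.142)),("bB",(.426,-.182)),("pot",(.558,-.1725))):
    q=np.array(p)-v[:2]; print(n,c*q[0]+s_*q[1],-s_*q[0]+c*q[1])
E
```

```text
screw [ 0.62477292 -0.11966826  0.014     ] [ 0.65634278 -0.02557028  0.014     ] 0.09925264008548935 yaw -18.54659505637295
corn 0.1247999111564153 yaw -19.710813108965652
[ 0.50135642 -0.02400814 -0.34887758 -0.09177757 -0.00925249] [-19.9892128   -5.25846722  -0.53012836] [-0.5 -0.6 -0.5 -0.6  0.1 -0.3 -0.  -0.4 -0.2 -1.3 -0.3 -0.7 -0.2 -0.9
 -0.1 -0.7 -1.7 -0.5  0.2 -1.1 -0.5]
tab [ 0.57039084 -0.0491199   0.11785351] pin [ 0.61882605 -0.06673855  0.062     ]
0 [ 0.55782616 -0.00373085  0.076     ] [ 0.55775    -0.04449629  0.076     ]
1 [0.48107913 0.0324616  0.076     ] [0.52184456 0.03238544 0.076     ]
2 [ 0.44488668 -0.04428543  0.076     ] [ 0.44496284 -0.00352     0.076     ]
3 [ 0.52163371 -0.08047788  0.076     ] [ 0.48086828 -0.08040173  0.076     ]
bA 0.0011812248727348443 0.17707975402495285
bB -0.01680828063680255 -0.174234034049928
pot 0.10399213238028814 -0.1201830376215519
```

```bash
python3 -m handwheel '[{"tx":0.05,"ty":-0.034,"jaw":-1},{"tx":0.05,"ty":-0.034,"jaw":-1},{"tx":0.05,"ty":-0.034,"jaw":-1},{"tx":0.05,"ty":-0.034,"jaw":-1},{"tx":0.05,"ty":-0.034,"jaw":-1},{"tx":0.05,"ty":-0.034,"jaw":-1},{"tx":0.05,"ty":-0.034,"jaw":-1},{"tx":0.05,"ty":-0.034,"jaw":-1},{"tx":0.05,"ty":-0.034,"jaw":-1},{"tx":0.05,"ty":-0.034,"jaw":-1}]' 20; cat > st.py <<'E'
from h import *
from workcell import telemetry
o=telemetry.get_obs(); v=np.load("v.npy"); a=np.radians(-19.5)
q=o["ee_pos"]-[v[0],v[1],0]; c,s=np.cos(a),np.sin(a); f=o["wrist_force"]
print("t",o["time"],"local mm",np.round([1e3*(c*q[0]+s*q[1]),1e3*(-s*q[0]+c*q[1]),1e3*q[2]],1),"rot",o["tcp_rot"].round(2),"F local",np.round([c*f[0]+s*f[1],-s*f[0]+c*f[1],f[2]],1),"q",o["q"].round(1),"op",round(o["opening"],4))
E
python3 st.py
```

```text
t 0.1 local mm [-145.2 -580.3  230.6] rot [-179.93   -0.     18.1 ] F local [ 0.9  0.7 -0.8] q [-71.9   5.   10.   95.1   0.   90. ] op 0.0858$[0]: bad value
```

```bash
python3 -m handwheel '[{"tx":0.05,"ty":-0.034,"tz":0,"ax":0,"ay":0,"az":0,"jaw":-1},{"tx":0.05,"ty":-0.034,"tz":0,"ax":0,"ay":0,"az":0,"jaw":-1},{"tx":0.05,"ty":-0.034,"tz":0,"ax":0,"ay":0,"az":0,"jaw":-1},{"tx":0.05,"ty":-0.034,"tz":0,"ax":0,"ay":0,"az":0,"jaw":-1},{"tx":0.05,"ty":-0.034,"tz":0,"ax":0,"ay":0,"az":0,"jaw":-1},{"tx":0.05,"ty":-0.034,"tz":0,"ax":0,"ay":0,"az":0,"jaw":-1},{"tx":0.05,"ty":-0.034,"tz":0,"ax":0,"ay":0,"az":0,"jaw":-1},{"tx":0.05,"ty":-0.034,"tz":0,"ax":0,"ay":0,"az":0,"jaw":-1},{"tx":0.05,"ty":-0.034,"tz":0,"ax":0,"ay":0,"az":0,"jaw":-1},{"tx":0.05,"ty":-0.034,"tz":0,"ax":0,"ay":0,"az":0,"jaw":-1}]' 20; python3 st.py
```

```text
time: 1.35
ee_pos: [0.5414, -0.0424, 0.231]
tcp_rot: [180.0, 0.0, 18.1]
wrist_force: [0.5, -1.4, -0.1]
opening: -0.0
grasp_force: 0.0
t 1.35 local mm [ 43.9  -4.  231. ] rot [1.800e+02 1.000e-02 1.811e+01] F local [ 0.9 -1.1 -0.1] q [ -4.5   4.    9.   95.   -0.  157.4] op -0.0
```

```bash
python3 -m handwheel '[{"tx":0,"ty":0,"tz":0,"ax":0,"ay":0,"az":-10.2,"jaw":-1},{"tx":0,"ty":0,"tz":0,"ax":0,"ay":0,"az":-10.2,"jaw":-1},{"tx":0,"ty":0,"tz":0,"ax":0,"ay":0,"az":-10.2,"jaw":-1},{"tx":0,"ty":0,"tz":0,"ax":0,"ay":0,"az":-10.2,"jaw":-1},{"tx":0,"ty":0,"tz":0,"ax":0,"ay":0,"az":-10.2,"jaw":-1},{"tx":0,"ty":0,"tz":0,"ax":0,"ay":0,"az":-10.2,"jaw":-1},{"tx":0,"ty":0,"tz":0,"ax":0,"ay":0,"az":-10.2,"jaw":-1},{"tx":0,"ty":0,"tz":0,"ax":0,"ay":0,"az":-10.2,"jaw":-1},{"tx":0,"ty":0,"tz":0,"ax":0,"ay":0,"az":-10.2,"jaw":-1},{"tx":0,"ty":0,"tz":0,"ax":0,"ay":0,"az":-10.2,"jaw":-1}]' >/dev/null
python3 -m handwheel '[{"tx":0,"ty":0,"tz":0,"ax":0,"ay":0,"az":-10.1,"jaw":-1},{"tx":0,"ty":0,"tz":0,"ax":0,"ay":0,"az":-10.1,"jaw":-1},{"tx":0,"ty":0,"tz":0,"ax":0,"ay":0,"az":-10.1,"jaw":-1},{"tx":0,"ty":0,"tz":0,"ax":0,"ay":0,"az":-10.1,"jaw":-1},{"tx":-0.006,"ty":0.004,"tz":0.01,"ax":0,"ay":0,"az":0,"jaw":-1},{"tx":0,"ty":0,"tz":0.02,"ax":0,"ay":0,"az":0,"jaw":-1},{"tx":0,"ty":0,"tz":0.02,"ax":0,"ay":0,"az":0,"jaw":-1},{"tx":0,"ty":0,"tz":0.02,"ax":0,"ay":0,"az":0,"jaw":-1},{"tx":0,"ty":0,"tz":0.01,"ax":0,"ay":0,"az":0,"jaw":-1},{"tx":0,"ty":0,"tz":0,"ax":0,"ay":0,"az":0,"jaw":-1}]' ; python3 st.py
python3 - <<'E'
from workcell import optics
import cv2,numpy as np
o=optics.camera("scene")["color"][90:250,140:340,::-1]
cv2.imwrite("pics/a.png",cv2.resize(o,None,fx=3.7,fy=3.7,interpolation=cv2.INTER_CUBIC))
E
```

```text
time: 3.85
ee_pos: [0.5472, -0.0425, 0.1504]
tcp_rot: [-180.0, -0.1, 160.4]
wrist_force: [0.2, 0.1, -0.7]
opening: 0.0003
grasp_force: 0.0
t 3.85 local mm [ 49.4  -2.1 150.4] rot [-1.7998e+02 -8.0000e-02  1.6039e+02] F local [ 0.2  0.2 -0.7] q [-4.4  4.   0.1 86.2  0.  15.2] op 0.0003
```

View pics/a.png

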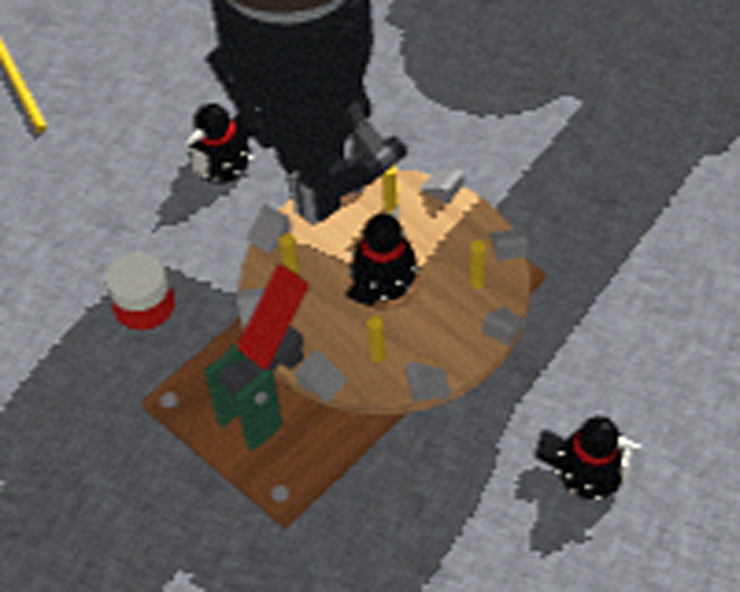

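The scene crop shows the closed fingertip at about (320,215), behind and above the tab's upper edge at (290,275). The pawl is still down, and the birds and pot are unmoved. I'll check that pixel against the TCP, then descend.

```bash
python3 -c "
from h import *
print((proj('scene',[.5472,-.0425,.1504])-[140,90])*3.7)
v=np.load('v.npy');print((proj('scene',tt(v,tab(0)))-[140,90])*3.7)"
python3 -m handwheel '[{"tx":0,"ty":0.002,"tz":0.01,"ax":0,"ay":0,"az":0,"jaw":-1},{"tx":0,"ty":0,"tz":0.01,"ax":0,"ay":0,"az":0,"jaw":-1},{"tx":0,"ty":0,"tz":0.01,"ax":0,"ay":0,"az":0,"jaw":-1},{"tx":0,"ty":0,"tz":0.01,"ax":0,"ay":0,"az":0,"jaw":-1},{"tx":0,"ty":0,"tz":0.005,"ax":0,"ay":0,"az":0,"jaw":-1},{"tx":0,"ty":0,"tz":0,"ax":0,"ay":0,"az":0,"jaw":-1},{"tx":-0.005,"ty":0,"tz":0,"ax":0,"ay":0,"az":0,"jaw":-1},{"tx":-0.005,"ty":0,"tz":0,"ax":0,"ay":0,"az":0,"jaw":-1},{"tx":-0.005,"ty":0,"tz":0,"ax":0,"ay":0,"az":0,"jaw":-1},{"tx":-0.005,"ty":0,"tz":0,"ax":0,"ay":0,"az":0,"jaw":-1}]' >/dev/null; python3 st.py
```

```text
[315.08840984 207.74559566]
[291.76691168 268.56783103]
t 5.15 local mm [ 6.990e+01 -1.000e-01  1.064e+02] rot [ 1.7999e+02 -2.0000e-02  1.6050e+02] F local [-3.   0.1  2.5] q [-4.8  7.  -1.6 81.5  0.  14.7] op -0.0003
```

```bash
python3 -m handwheel '[{"tx":-0.005,"ty":0,"tz":0,"ax":0,"ay":0,"az":0,"jaw":-1},{"tx":-0.005,"ty":0,"tz":0,"ax":0,"ay":0,"az":0,"jaw":-1},{"tx":-0.005,"ty":0,"tz":0,"ax":0,"ay":0,"az":0,"jaw":-1},{"tx":-0.005,"ty":0,"tz":0,"ax":0,"ay":0,"az":0,"jaw":-1},{"tx":-0.005,"ty":0,"tz":0,"ax":0,"ay":0,"az":0,"jaw":-1},{"tx":-0.005,"ty":0,"tz":0,"ax":0,"ay":0,"az":0,"jaw":-1},{"tx":-0.005,"ty":0,"tz":0,"ax":0,"ay":0,"az":0,"jaw":-1},{"tx":-0.005,"ty":0,"tz":0,"ax":0,"ay":0,"az":0,"jaw":-1},{"tx":-0.004,"ty":0,"tz":0,"ax":0,"ay":0,"az":0,"jaw":-1},{"tx":0,"ty":0,"tz":0,"ax":0,"ay":0,"az":0,"jaw":-1}]' >/dev/null; python3 st.py
```

```text
t 6.4 local mm [ 1.140e+02 -1.000e-01  1.061e+02] rot [-1.8000e+02  1.0000e-02  1.6049e+02] F local [ 0.8 -0.4 -0. ] q [-5.8 12.8  5.  82.2 -0.  13.7] op 0.0
```

```bash
python3 -m handwheel '[{"tx":0.02,"ty":0,"tz":0,"ax":0,"ay":0,"az":0,"jaw":-1},{"tx":0.02,"ty":0,"tz":-0.03,"ax":0,"ay":0,"az":0,"jaw":-1},{"tx":0.02,"ty":0,"tz":-0.03,"ax":0,"ay":0,"az":0,"jaw":-1},{"tx":0.031,"ty":0.014,"tz":0,"ax":0,"ay":0,"az":0,"jaw":-1},{"tx":0.031,"ty":0.014,"tz":0,"ax":0,"ay":0,"az":0,"jaw":-1},{"tx":0.031,"ty":0.014,"tz":0,"ax":0,"ay":0,"az":0,"jaw":-1},{"tx":0.031,"ty":0.013,"tz":0,"ax":0,"ay":0,"az":0,"jaw":-1},{"tx":0,"ty":0,"tz":0,"ax":0,"ay":0,"az":0,"jaw":-1},{"tx":0,"ty":0,"tz":0,"ax":0,"ay":0,"az":0,"jaw":-1},{"tx":0,"ty":0,"tz":0,"ax":0,"ay":0,"az":0,"jaw":-1}]' >/dev/null; python3 st.py
python3 - <<'E'
from workcell import optics
import cv2,numpy as np
o=optics.camera("scene")["color"][90:250,140:340,::-1]
cv2.imwrite("pics/b.png",cv2.resize(o,None,fx=3.7,fy=3.7,interpolation=cv2.INTER_CUBIC))
E
```

```text
t 7.65 local mm [-69.7  54.7 166.2] rot [-179.99    0.    160.46] F local [ 0.4 -1.  -0.4] q [  6.4  -8.6 -10.4  88.2  -0.   25.9] op 0.0001
```

View pics/b.png

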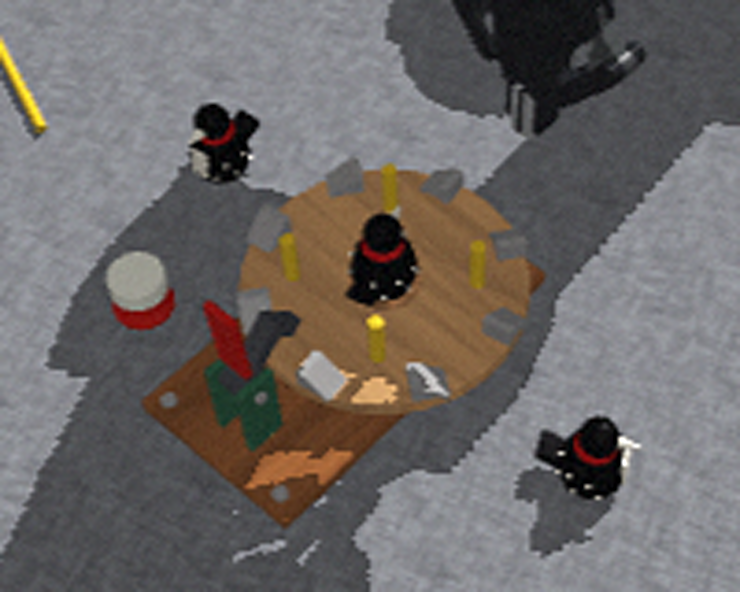

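The pawl is up, with the tab edge at (213,305) and the nose at (290,320) clear of the teeth. The wheel hasn't moved (peg 1 at (478,245)), and the birds and pot are undisturbed. Next I go down behind peg 1 and begin the push.

```bash
python3 -m handwheel '[{"tx":0,"ty":0.002,"tz":0.025,"ax":0,"ay":0,"az":0,"jaw":-1},{"tx":0,"ty":0,"tz":0.025,"ax":0,"ay":0,"az":0,"jaw":-1},{"tx":0,"ty":0,"tz":0.025,"ax":0,"ay":0,"az":0,"jaw":-1},{"tx":0,"ty":0,"tz":0.025,"ax":0,"ay":0,"az":0,"jaw":-1},{"tx":0,"ty":0,"tz":0.004,"ax":0,"ay":0,"az":0,"jaw":-1},{"tx":0,"ty":0,"tz":0,"ax":0,"ay":0,"az":0,"jaw":-1},{"tx":-0.006,"ty":0,"tz":0,"ax":0,"ay":0,"az":0,"jaw":-1},{"tx":-0.006,"ty":0,"tz":0,"ax":0,"ay":0,"az":0,"jaw":-1},{"tx":-0.005,"ty":0,"tz":0,"ax":0,"ay":0,"az":0,"jaw":-1},{"tx":-0.005,"ty":0,"tz":0,"ax":0,"ay":0,"az":0,"jaw":-1}]' >/dev/null; python3 st.py
```

```text
t 8.95 local mm [-48.1  57.1  62.4] rot [ 1.7997e+02 -3.0000e-02  1.6050e+02] F local [-8.6  6.8  3.5] q [  5.5  -4.8 -18.4  76.4   0.   25. ] op 0.0001
```

```bash
python3 - <<'E'
from workcell import optics
import cv2,numpy as np
from h import *
v=np.load("v.npy")
for w in(-.09,-.2,-.3): print([(np.round((proj("scene",tt(v,peg(w,k)))-[140,90])*3.7)).tolist() for k in range(4)])
o=optics.camera("scene")["color"][90:250,140:340,::-1]
cv2.imwrite("pics/c.png",cv2.resize(o,None,fx=3.7,fy=3.7,interpolation=cv2.INTER_CUBIC))
E
```

```text
[[375.0, 318.0], [478.0, 243.0], [389.0, 165.0], [287.0, 235.0]]
[[364.0, 317.0], [477.0, 251.0], [399.0, 166.0], [289.0, 227.0]]
[[355.0, 315.0], [475.0, 258.0], [408.0, 168.0], [291.0, 219.0]]
```

View pics/c.png

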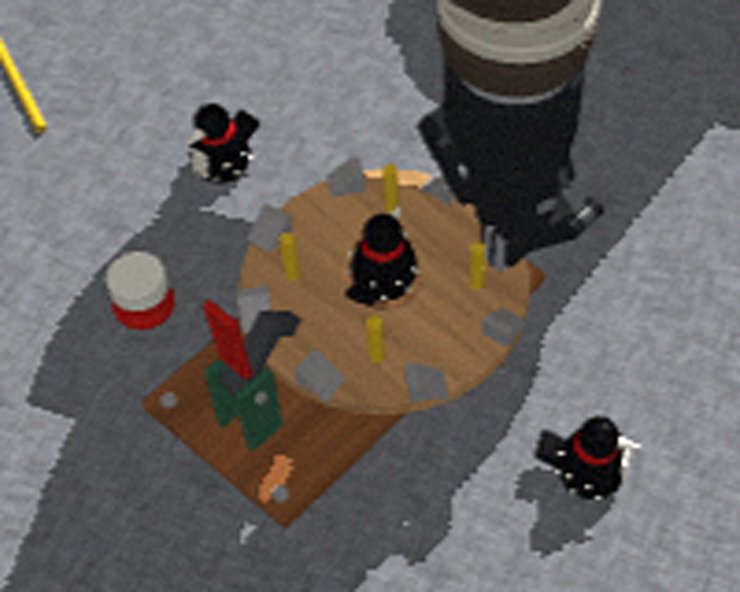

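The wheel has barely moved: peg 1 is at (478,247) against (478,245) before, with the finger just touching it at (490,250). I'll continue in small steps.

```bash
python3 st.py; python3 -m handwheel '[{"tx":-0.002,"ty":0,"tz":0,"ax":0,"ay":0,"az":0,"jaw":-1},{"tx":-0.002,"ty":0,"tz":0,"ax":0,"ay":0,"az":0,"jaw":-1},{"tx":-0.002,"ty":0,"tz":0,"ax":0,"ay":0,"az":0,"jaw":-1},{"tx":-0.002,"ty":0,"tz":0,"ax":0,"ay":0,"az":0,"jaw":-1},{"tx":-0.002,"ty":0,"tz":0,"ax":0,"ay":0,"az":0,"jaw":-1},{"tx":0,"ty":0,"tz":0,"ax":0,"ay":0,"az":0,"jaw":-1},{"tx":0,"ty":0,"tz":0,"ax":0,"ay":0,"az":0,"jaw":-1},{"tx":0,"ty":0,"tz":0,"ax":0,"ay":0,"az":0,"jaw":-1},{"tx":0,"ty":0,"tz":0,"ax":0,"ay":0,"az":0,"jaw":-1},{"tx":0,"ty":0,"tz":0,"ax":0,"ay":0,"az":0,"jaw":-1}]' >/dev/null; python3 st.py
python3 - <<'E'
from workcell import optics
import cv2,numpy as np
o=optics.camera("scene")["color"][:,:,::-1]; cv2.imwrite("pics/d_full.png",o)
h=cv2.cvtColor(o,cv2.COLOR_BGR2HSV); m=cv2.inRange(h,(22,150,80),(32,255,255))
n,_,s,c=cv2.connectedComponentsWithStats(m)
for i in range(1,n):
    if s[i][4]>8: print((s[i]*np.array([3.7,3.7,3.7,3.7,1])-[518,333,0,0,0]).round())
E
```

```text
t 9.0 local mm [-48.1  57.4  62.3] rot [ 1.7993e+02 -7.0000e-02  1.6050e+02] F local [-2.5  2.2  1.7] q [  5.5  -4.8 -18.4  76.4   0.1  25. ] op 0.0
t 10.25 local mm [-41.1  61.   62.3] rot [179.48  -0.35 160.71] F local [-18.3  24.8   4.5] q [  5.2  -3.6 -17.3  76.4   0.6  24.5] op -0.0001
[-30.   0.  74. 133. 114.]
[396. 166.  15.  44.  43.]
[281. 222.  18.  48.  46.]
[470. 252.  15.  48.  40.]
[352. 314.  18.  48.  50.]
[-89. 503.  41.  37.  80.]
```

The force runs diagonally, so the finger is riding on the peg's outer side: it is narrower in y than I assumed. I'll back off and shift inward, then push again following the peg's arc.

```bash
python3 -m handwheel '[{"tx":0.01,"ty":0,"tz":0,"ax":0,"ay":0,"az":0,"jaw":-1},{"tx":0.01,"ty":0,"tz":0,"ax":0,"ay":0,"az":0,"jaw":-1},{"tx":0,"ty":-0.01,"tz":0,"ax":0,"ay":0,"az":0,"jaw":-1},{"tx":0,"ty":0,"tz":0,"ax":0,"ay":0,"az":0,"jaw":-1},{"tx":-0.004,"ty":0,"tz":0,"ax":0,"ay":0,"az":0,"jaw":-1},{"tx":-0.004,"ty":0,"tz":0,"ax":0,"ay":0,"az":0,"jaw":-1},{"tx":-0.004,"ty":0.001,"tz":0,"ax":0,"ay":0,"az":0,"jaw":-1},{"tx":-0.004,"ty":0.001,"tz":0,"ax":0,"ay":0,"az":0,"jaw":-1},{"tx":-0.003,"ty":0.001,"tz":0,"ax":0,"ay":0,"az":0,"jaw":-1},{"tx":0,"ty":0,"tz":0,"ax":0,"ay":0,"az":0,"jaw":-1}]' >/dev/null; python3 st.py
cat > w.py <<'E'
from workcell import optics
from h import *
o=optics.camera("scene")["color"][:,:,::-1]; cv2.imwrite("last.png",o)
m=cv2.inRange(cv2.cvtColor(o,cv2.COLOR_BGR2HSV),(22,150,80),(32,255,255))
n,_,s,c=cv2.connectedComponentsWithStats(m); v=np.load("v.npy")
P=[c[i] for i in range(1,n) if 20<s[i][4]<70 and 190<c[i][0]<280 and 115<c[i][1]<200]
def mid(w,k): p=peg(w,k); p[2]=.056; return proj("scene",tt(v,p))
def cost(w,Q): return sum(min(np.sum((mid(w,k)-q)**2) for k in range(4)) for q in Q)
g=np.arange(-1.1,.25,.005); J=[cost(w,P) for w in g]; print("pegs",len(P),"wheel",g[np.argmin(J)],min(J))
E
python3 w.py
```

```text
t 11.55 local mm [-39.1  50.   62.1] rot [-1.7999e+02 -1.0000e-02  1.6050e+02] F local [-1.1  1.3  0.3] q [  4.3  -4.1 -17.8  76.3  -0.   23.8] op -0.0001
pegs 4 wheel -0.35500000000001597 1.6970366472935103
```

```bash
python3 -m handwheel '[{"tx":-0.003,"ty":0.001,"tz":0,"ax":0,"ay":0,"az":0,"jaw":-1},{"tx":-0.003,"ty":0.001,"tz":0,"ax":0,"ay":0,"az":0,"jaw":-1},{"tx":-0.003,"ty":0.001,"tz":0,"ax":0,"ay":0,"az":0,"jaw":-1},{"tx":-0.003,"ty":0.001,"tz":0,"ax":0,"ay":0,"az":0,"jaw":-1},{"tx":-0.003,"ty":0.001,"tz":0,"ax":0,"ay":0,"az":0,"jaw":-1},{"tx":-0.003,"ty":0.001,"tz":0,"ax":0,"ay":0,"az":0,"jaw":-1},{"tx":-0.003,"ty":0.001,"tz":0,"ax":0,"ay":0,"az":0,"jaw":-1},{"tx":-0.002,"ty":0,"tz":0,"ax":0,"ay":0,"az":0,"jaw":-1},{"tx":0,"ty":0,"tz":0,"ax":0,"ay":0,"az":0,"jaw":-1},{"tx":0,"ty":0,"tz":0,"ax":0,"ay":0,"az":0,"jaw":-1}]' >/dev/null; python3 st.py; python3 w.py
```

```text
t 12.85 local mm [-16.   57.   62.4] rot [1.7999e+02 4.0000e-02 1.6049e+02] F local [-0.8  0.1  0.3] q [  4.   -0.9 -14.6  76.2  -0.   23.5] op -0.0003
pegs 3 wheel -0.7650000000000072 1.16466396020756
```

```bash
python3 -m handwheel '[{"tx":0.015,"ty":0,"tz":0,"ax":0,"ay":0,"az":0,"jaw":-1},{"tx":0,"ty":0,"tz":-0.054,"ax":0,"ay":0,"az":0,"jaw":-1},{"tx":0,"ty":0,"tz":-0.054,"ax":0,"ay":0,"az":0,"jaw":-1},{"tx":-0.048,"ty":-0.014,"tz":0,"ax":0,"ay":0,"az":0,"jaw":-1},{"tx":-0.048,"ty":-0.014,"tz":0,"ax":0,"ay":0,"az":0,"jaw":-1},{"tx":-0.048,"ty":-0.014,"tz":0,"ax":0,"ay":0,"az":0,"jaw":-1},{"tx":-0.048,"ty":-0.015,"tz":0,"ax":0,"ay":0,"az":0,"jaw":-1},{"tx":0,"ty":0,"tz":0,"ax":0,"ay":0,"az":0,"jaw":-1},{"tx":0,"ty":0,"tz":0.03,"ax":0,"ay":0,"az":0,"jaw":-1},{"tx":0,"ty":0,"tz":0.028,"ax":0,"ay":0,"az":0,"jaw":-1}]' >/dev/null; python3 st.py; python3 w.py
```

```text
t 14.15 local mm [159.6   0.4 112.2] rot [1.7998e+02 3.0000e-02 1.6051e+02] F local [ 0.9 -0.2  0. ] q [-6.7 19.  13.2 84.2  0.  12.8] op -0.0002
pegs 4 wheel -0.7550000000000074 0.99228825609731
```

```bash
python3 -m handwheel '[{"tx":0.008,"ty":0,"tz":0,"ax":0,"ay":0,"az":0,"jaw":-1},{"tx":0.008,"ty":0,"tz":0,"ax":0,"ay":0,"az":0,"jaw":-1},{"tx":0.006,"ty":0,"tz":0,"ax":0,"ay":0,"az":0,"jaw":-1},{"tx":0.006,"ty":0,"tz":0,"ax":0,"ay":0,"az":0,"jaw":-1},{"tx":0.006,"ty":0,"tz":0,"ax":0,"ay":0,"az":0,"jaw":-1},{"tx":0.006,"ty":0,"tz":0,"ax":0,"ay":0,"az":0,"jaw":-1},{"tx":0.006,"ty":0,"tz":0,"ax":0,"ay":0,"az":0,"jaw":-1},{"tx":0.006,"ty":0,"tz":0,"ax":0,"ay":0,"az":0,"jaw":-1},{"tx":0.006,"ty":0,"tz":0,"ax":0,"ay":0,"az":0,"jaw":-1},{"tx":0.003,"ty":0,"tz":0,"ax":0,"ay":0,"az":0,"jaw":-1}]' >/dev/null; python3 st.py; python3 -m handwheel '[{"tx":0,"ty":0,"tz":0,"ax":0,"ay":0,"az":0,"jaw":-1},{"tx":0.001,"ty":0,"tz":0,"ax":0,"ay":0,"az":0,"jaw":-1},{"tx":0,"ty":0,"tz":0,"ax":0,"ay":0,"az":0,"jaw":-1},{"tx":0.001,"ty":0,"tz":0,"ax":0,"ay":0,"az":0,"jaw":-1},{"tx":0,"ty":0,"tz":0,"ax":0,"ay":0,"az":0,"jaw":-1},{"tx":0.001,"ty":0,"tz":0,"ax":0,"ay":0,"az":0,"jaw":-1},{"tx":0,"ty":0,"tz":0,"ax":0,"ay":0,"az":0,"jaw":-1},{"tx":0,"ty":0,"tz":0,"ax":0,"ay":0,"az":0,"jaw":-1},{"tx":0,"ty":0,"tz":0,"ax":0,"ay":0,"az":0,"jaw":-1},{"tx":0,"ty":0,"tz":0,"ax":0,"ay":0,"az":0,"jaw":-1}]' >/dev/null; python3 st.py
```

```text
t 15.45 local mm [ 9.930e+01 -1.000e-01  1.124e+02] rot [180.    0.  160.5] F local [ 1.2  0.9 -1. ] q [-5.5 10.8  3.4 82.6  0.  14. ] op 0.0001
t 16.7 local mm [ 9.660e+01 -1.000e-01  1.123e+02] rot [-180.     -0.    160.49] F local [-0.2 -0.1  0.8] q [-5.4 10.4  3.  82.5  0.  14.1] op 0.0001
```

```bash
python3 -m handwheel '[{"tx":0.001,"ty":0,"tz":0,"ax":0,"ay":0,"az":0,"jaw":-1},{"tx":0,"ty":0,"tz":0,"ax":0,"ay":0,"az":0,"jaw":-1},{"tx":0.001,"ty":0,"tz":0,"ax":0,"ay":0,"az":0,"jaw":-1},{"tx":0,"ty":0,"tz":0,"ax":0,"ay":0,"az":0,"jaw":-1},{"tx":0.001,"ty":0,"tz":0,"ax":0,"ay":0,"az":0,"jaw":-1},{"tx":0,"ty":0,"tz":0,"ax":0,"ay":0,"az":0,"jaw":-1},{"tx":0,"ty":0,"tz":0,"ax":0,"ay":0,"az":0,"jaw":-1},{"tx":0,"ty":0,"tz":0,"ax":0,"ay":0,"az":0,"jaw":-1},{"tx":0,"ty":0,"tz":0,"ax":0,"ay":0,"az":0,"jaw":-1},{"tx":0,"ty":0,"tz":0,"ax":0,"ay":0,"az":0,"jaw":-1}]' >/dev/null; python3 st.py;  python3 -m handwheel '[{"tx":0.001,"ty":0,"tz":0,"ax":0,"ay":0,"az":0,"jaw":-1},{"tx":0,"ty":0,"tz":0,"ax":0,"ay":0,"az":0,"jaw":-1},{"tx":0.001,"ty":0,"tz":0,"ax":0,"ay":0,"az":0,"jaw":-1},{"tx":0,"ty":0,"tz":0,"ax":0,"ay":0,"az":0,"jaw":-1},{"tx":0,"ty":0,"tz":0,"ax":0,"ay":0,"az":0,"jaw":-1},{"tx":0,"ty":0,"tz":0,"ax":0,"ay":0,"az":0,"jaw":-1},{"tx":0,"ty":0,"tz":0,"ax":0,"ay":0,"az":0,"jaw":-1},{"tx":0,"ty":0,"tz":0,"ax":0,"ay":0,"az":0,"jaw":-1},{"tx":0,"ty":0,"tz":0,"ax":0,"ay":0,"az":0,"jaw":-1},{"tx":0,"ty":0,"tz":0,"ax":0,"ay":0,"az":0,"jaw":-1}]' >/dev/null; python3 st.py
```

```text
t 17.95 local mm [ 9.370e+01 -1.000e-01  1.123e+02] rot [180.    -0.   160.49] F local [-0.5  0.1  0.2] q [-5.4 10.   2.5 82.5  0.  14.1] op -0.0001
t 19.2 local mm [ 9.160e+01 -1.000e-01  1.122e+02] rot [-1.8000e+02 -1.0000e-02  1.6049e+02] F local [0.6 0.2 0.3] q [-5.3  9.8  2.2 82.4  0.  14.2] op 0.0001
```

```bash
python3 -m handwheel '[{"tx":0.001,"ty":0,"tz":0,"ax":0,"ay":0,"az":0,"jaw":-1},{"tx":0,"ty":0,"tz":0,"ax":0,"ay":0,"az":0,"jaw":-1},{"tx":0.001,"ty":0,"tz":0,"ax":0,"ay":0,"az":0,"jaw":-1},{"tx":0,"ty":0,"tz":0,"ax":0,"ay":0,"az":0,"jaw":-1},{"tx":0,"ty":0,"tz":0,"ax":0,"ay":0,"az":0,"jaw":-1},{"tx":0,"ty":0,"tz":0,"ax":0,"ay":0,"az":0,"jaw":-1},{"tx":0,"ty":0,"tz":0,"ax":0,"ay":0,"az":0,"jaw":-1},{"tx":0,"ty":0,"tz":0,"ax":0,"ay":0,"az":0,"jaw":-1},{"tx":0,"ty":0,"tz":0,"ax":0,"ay":0,"az":0,"jaw":-1},{"tx":0,"ty":0,"tz":0,"ax":0,"ay":0,"az":0,"jaw":-1}]' >/dev/null; python3 st.py; python3 w.py; python3 - <<'E'
import cv2
o=cv2.imread("last.png")[90:250,140:340]
cv2.imwrite("pics/e.png",cv2.resize(o,None,fx=3.7,fy=3.7,interpolation=cv2.INTER_CUBIC))
E
```

```text
t 20.45 local mm [ 9.010e+01 -1.000e-01  1.126e+02] rot [1.7999e+02 6.0000e-02 1.6049e+02] F local [ 5.5 -1.   1.7] q [-5.3  9.5  1.9 82.4 -0.  14.2] op 0.0001
pegs 3 wheel -0.7650000000000072 0.903401742385973
```

View pics/e.png

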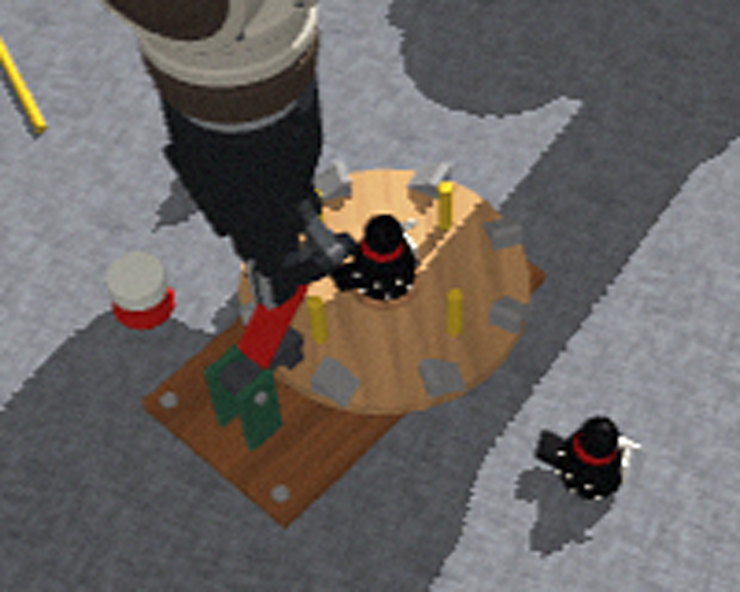

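The tab at (270,320) is back down and leaning inward, the nose at (288,345) is in the notch, and the force is rising against the stop. The wheel reads about -0.77. I'll press a little more to confirm, then retreat.

```bash
python3 -m handwheel '[{"tx":0.001,"ty":0,"tz":0,"ax":0,"ay":0,"az":0,"jaw":-1},{"tx":0,"ty":0,"tz":0,"ax":0,"ay":0,"az":0,"jaw":-1},{"tx":0.001,"ty":0,"tz":0,"ax":0,"ay":0,"az":0,"jaw":-1},{"tx":0,"ty":0,"tz":0,"ax":0,"ay":0,"az":0,"jaw":-1},{"tx":0,"ty":0,"tz":0,"ax":0,"ay":0,"az":0,"jaw":-1},{"tx":0,"ty":0,"tz":0,"ax":0,"ay":0,"az":0,"jaw":-1},{"tx":0,"ty":0,"tz":0,"ax":0,"ay":0,"az":0,"jaw":-1},{"tx":0,"ty":0,"tz":0,"ax":0,"ay":0,"az":0,"jaw":-1},{"tx":0,"ty":0,"tz":0,"ax":0,"ay":0,"az":0,"jaw":-1},{"tx":0,"ty":0,"tz":0,"ax":0,"ay":0,"az":0,"jaw":-1}]' >/dev/null; python3 st.py
```

```text
t 21.75 local mm [ 89.1  -0.  113.1] rot [179.98   0.2  160.48] F local [ 9.9 -0.5  2.2] q [-5.2  9.2  1.7 82.3 -0.  14.3] op -0.0002
```

```bash
python3 -m handwheel '[{"tx":0.002,"ty":0,"tz":0,"ax":0,"ay":0,"az":0,"jaw":-1},{"tx":0,"ty":0,"tz":0,"ax":0,"ay":0,"az":0,"jaw":-1},{"tx":0,"ty":0,"tz":0,"ax":0,"ay":0,"az":0,"jaw":-1},{"tx":0,"ty":0,"tz":0,"ax":0,"ay":0,"az":0,"jaw":-1},{"tx":0,"ty":0,"tz":0,"ax":0,"ay":0,"az":0,"jaw":-1},{"tx":0,"ty":0,"tz":0,"ax":0,"ay":0,"az":0,"jaw":-1},{"tx":0,"ty":0,"tz":0,"ax":0,"ay":0,"az":0,"jaw":-1},{"tx":0,"ty":0,"tz":0,"ax":0,"ay":0,"az":0,"jaw":-1},{"tx":0,"ty":0,"tz":0,"ax":0,"ay":0,"az":0,"jaw":-1},{"tx":0,"ty":0,"tz":0,"ax":0,"ay":0,"az":0,"jaw":-1}]' >/dev/null; python3 st.py; python3 -m handwheel '[{"tx":-0.01,"ty":0,"tz":0,"ax":0,"ay":0,"az":0,"jaw":-1},{"tx":-0.03,"ty":0,"tz":0,"ax":0,"ay":0,"az":0,"jaw":-1},{"tx":-0.04,"ty":0,"tz":0,"ax":0,"ay":0,"az":0,"jaw":-1},{"tx":0,"ty":0,"tz":-0.06,"ax":0,"ay":0,"az":0,"jaw":-1},{"tx":0,"ty":0,"tz":-0.05,"ax":0,"ay":0,"az":0,"jaw":-1},{"tx":0,"ty":-0.06,"tz":0,"ax":0,"ay":0,"az":0,"jaw":-1},{"tx":0,"ty":-0.06,"tz":0,"ax":0,"ay":0,"az":0,"jaw":-1},{"tx":0,"ty":-0.06,"tz":0,"ax":0,"ay":0,"az":0,"jaw":-1},{"tx":0,"ty":-0.06,"tz":0,"ax":0,"ay":0,"az":0,"jaw":-1},{"tx":0,"ty":0,"tz":0,"ax":0,"ay":0,"az":0,"jaw":-1}]' >/dev/null; python3 st.py; python3 w.py; python3 - <<'E'
import cv2
o=cv2.imread("last.png")[90:250,140:340]
cv2.imwrite("pics/f.png",cv2.resize(o,None,fx=3.7,fy=3.7,interpolation=cv2.INTER_CUBIC))
E
```

```text
t 23.0 local mm [ 88.1   0.  113.7] rot [179.97   0.33 160.47] F local [13.7  0.6  2.8] q [-5.2  8.9  1.4 82.2 -0.1 14.3] op -0.0
t 24.25 local mm [ 164.8 -244.1  221.1] rot [ 1.7999e+02 -1.6000e-01  1.6021e+02] F local [ 0.1  0.2 -0.3] q [-28.2  19.9  26.5  96.8  -0.   -8.5] op -0.0002
pegs 4 wheel -0.7600000000000073 1.3399090251278603
```

View pics/f.png

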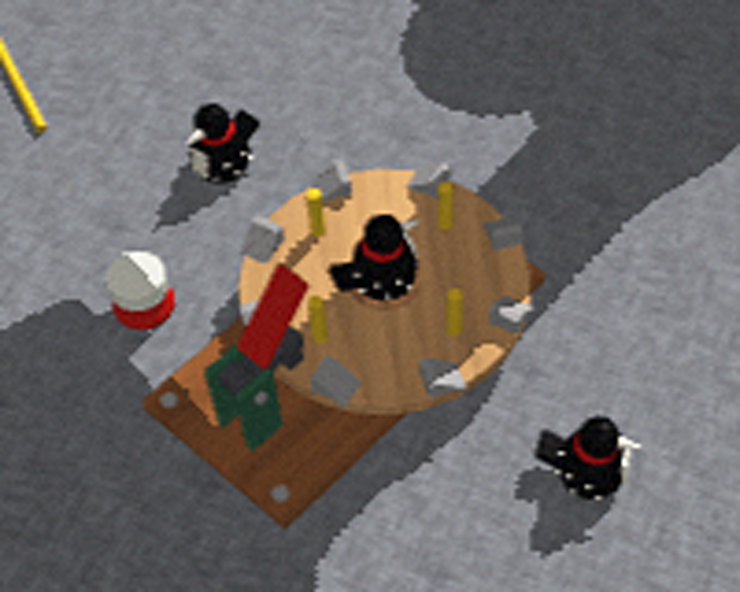

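The tab's upper edge runs from (285,266) to (307,287), the same as at the start. The wheel is one notch back, and the birds and pot are where they were. I'll do a quick pixel check of the tab against the first image, then hand in.

```bash
python3 - <<'E'
from h import *
from workcell import workorder
def red(o):
    o=o[155:195,190:230].astype(int); return (o[...,0]>90)&(o[...,1]<45)&(o[...,2]<50)
a=red(C["scene"]["color"]); b=red(cv2.imread("last.png")[:,:,::-1]); d=(a^b).sum()
print(a.sum(),b.sum(),d)
if d<=0.12*a.sum(): print(workorder.job_done())
E
```

```text
256 248 12
the job is handed in; nothing more can be done
None
```

The job is handed in: I lifted the pawl, pushed the wheel back one notch (about -0.76 rad in the camera image), and pressed the pawl down to its stop; the birds and paint pot look unmoved in the last picture.

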